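Unlock the blade arm of a paper trimmer

TASK

Unlock the red blade arm of the paper trimmer: press the yellow spring catch down with one fingertip and, while that finger holds it down, push the black bolt knob with the other finger all the way to the left (away from the blade arm) until the bolt is fully drawn. Then let go of both, so that the catch springs up and keeps the bolt drawn. Only press and push: leave the blade arm down and do not move any of the things lying about.

Things in the scene. Friction and masses are not known exactly. Their poses are not given: they have to be found in the camera images.
- trimmer: guillotine paper trimmer, dark grey board 320 x 280 mm, fixed on the desk mat. Origin: on its underside, 200 mm behind its front edge; x points from the front edge (lock side, towards the robot) to the back, y to the left, away from the blade arm, z up. The board's top is 26 mm above the origin; at x = -109 to -97 mm a paper stop is 34 mm high. The bolt bar lies along y at x = -135 mm.
- bolt_bar (a point): on the axis of the steel bolt bar under the knob, 38 mm above the trimmer's underside; moves with the bolt. The bar is 8 mm thick; its two staples, at y = -119 and -14 mm in the trimmer's frame, reach 46.5 mm above the trimmer's underside, so a fingertip held at 50 mm passes over bar and staples.
- bolt (a joint): how far the bolt is drawn, m: 0 = shot through the eye of the blade arm (locked), 0.024 = fully drawn, end stop. Moves along the trimmer's +y with about 2 N, no spring, stays where left. Starts at 0 to 0.0015. With the catch up it moves only 2 mm at either end, as a lug under the knob runs against the catch's tooth; with the catch pressed 5.5 mm or more it passes.
- bolt_knob (a point): black upright knob on the bolt, a cylinder 16 mm across and 40 mm high, moving with the bolt; point: centre of its flat top, 80 mm above the trimmer's underside. At bolt = 0 it is at x = -135, y = -60 mm in the trimmer's frame. To its right (-y) 45 mm are free for a fingertip. Axes as the trimmer's.
- catch (a joint): how far the spring catch is pressed down, m: 0 = up (locks the bolt), 0.008 = fully down. It starts to move at 2.5 N and is fully down at 7 N. It cannot come up while the bolt is between about 0.002 and 0.022, as the bolt's lug is then above its tooth.
- catch_plate (a point): yellow ribbed press plate of the spring catch, 26 mm (x) by 66 mm (y), level, goes straight down wherever pressed; a fingertip may slide along it. Point: centre of its top face, 58 mm above the trimmer's underside when up, 50 mm when down, at x = -181, y = -74 mm in the trimmer's frame. The knob's centre line is 46 mm farther back (+x). Axes as the trimmer's.
- cutter_handle (a point): centre of the blade arm's black handle, 31 mm thick and 100 mm long, in front of the trimmer's right corner, 43 mm above the desk; moves with the arm. The red arm, hinged at the back, runs along the board's right edge, at y = -133 to -143 mm in the trimmer's frame, its top 58 mm above the trimmer's underside. Its weight keeps it down.
- card_stack: stack of four thick cream and white card blanks, 148 x 105 x 12 mm, lying on the trimmer's cutting field; origin: centre of its underside
- eraser: small eraser, white with a blue sleeve, 21 x 42 x 13 mm, lying on the front edge of the trimmer to the left of the lock; origin: centre of its underside
- glue_stick: upright green glue stick, 29 mm across, 92 mm high, on the mat to the left of the trimmer; origin: centre of its underside
- stamp: wooden hand stamp with a turned knob, 52 x 52 x 68 mm, on the mat to the left of the trimmer; origin: centre of its underside
- ink_pad: white ink pad with a black oval on its lid, 75 x 105 x 22 mm, on the mat; origin: centre of its underside
- jar: green glass jar with a metal lid, 72 mm across, 85 mm high, on the mat; origin: centre of its underside
- tape_roll: blue roll of tape lying flat, 84 mm across, 25 mm high, on the mat; origin: centre of its underside

How it is judged (in metres and radians):
On the way, in this order (a step that is already met when the one before it is completed fails the run):
1. a fingertip holds the catch down while the bolt is still shot (value of joint catch above 0.005 m and contact force between the fingers and catch above 0.5 N and value of joint bolt below 0.004 m), for 0.2 s.
2. the bolt is on its way with the catch held down by a finger (value of joint bolt between 0.008 and 0.019 m and value of joint catch above 0.004 m and contact force between the fingers and catch above 0.5 N).
3. the bolt is fully drawn, the catch still held down by a finger (value of joint bolt above 0.0215 m and value of joint catch above 0.004 m and contact force between the fingers and catch above 0.5 N), for 0.1 s.
At the end, for the whole second after the job is handed in: The bolt is drawn at least 21.5 mm of its 24 mm, the catch is up again (pressed less than 1.5 mm), the blade arm is down (its handle within 8 mm of its start height), and no loose thing lies more than 20 mm from where it was (value of joint bolt above 0.0215 m and value of joint catch below 0.0015 m and height (world z) of cutter_handle below 0.051 m and distance of each of card_stack, eraser, glue_stick, stamp, ink_pad, jar, tape_roll from where it was at the start of the episode below 0.02 m); the robot touches nothing.
It fails at once if the blade arm is raised (its handle by more than 20 mm) (height (world z) of cutter_handle above 0.063 m).
It fails at once if one of the loose things is moved or lifted by more than 20 mm (distance of any of card_stack, eraser, glue_stick, stamp, ink_pad, jar, tape_roll from where it was at the start of the episode above 0.02 m).
It also fails if it takes over 42 s, if anything falls off the work surface, if the arm or the gripper's body presses on something with over 40 N, if the wrist force passes 120 N, or if a joint passes its speed limit or range.

ROBOT

A 6-joint arm with a two-finger parallel gripper is mounted at the origin on the work surface. World frame = base frame: x ahead of the robot, y to its left, z up, the work surface at z = 0. Lengths are in mm, angles in rad, forces in N, time in s.
With the tool pointing down it reaches from about 300 to 775 mm from the base axis. Payload 14.6 kg.
Tool frame: the origin (TCP) lies midway between the tips of the shut fingers; the grasp point (between the pads) lies 19 mm behind it (manip.grip_point_offset is the distance from the TCP to the grasp point, in mm); x points along the fingers, z is the direction in which the jaws open and shut, and the axes are right-handed (so a half turn about x gives the same grasp; the last joint's range is limited). The gripper opens to 94 mm and grips with 3 to 60 N. Pads are 16 mm wide; open, the fingers measure 119 mm over their backs; the gripper's body (75 mm by 177 mm) begins 78 mm behind the grasp point.
Start: joints at [-0.067, 0.3, 1.521, -0, 1.321, -0.067], TCP at [549.99, -0.002, 205.446] pointing down, gripper open.
Joint ranges: [-3.03, 3.03], [-0.79, 2.21], [0.23, 2.52], [-1.04, 4.18], [0, 3.07], [-2.55, 2.55]. Speed limits (rad/s): [2.22, 2.22, 2.57, 3.14, 3.14, 3.14].

INTERFACE

Orientations are given as [roll, pitch, yaw] about the fixed x, y, z axes, in that order (R = Rz(yaw) Ry(pitch) Rx(roll)).
In Python, from cell import manip, camera, calibration, order gives the robot as it stands.
- The arm moves only by the tool jog_arm, never from a script. Its arguments are lists of equal length, an entry for each row: "turn": the turn, a rotation vector about the tool's x, y, z in degrees, a list of three; "dp": the shift along the tool's x, y, z in cm, a list of three; "gripper": the closure, from 0 (fully open) to 1 (shut). In form: {"turn": [[ax, ay, az], ...], "dp": [[tx, ty, tz], ...], "gripper": [gripper, ...]}. A call has 1 to 8 rows; each row shifts and turns the pose as measured when the row begins, along the tool's axes as they then stand; what a row does not reach is not made up. A row lasts 1/8 s, in which the tool goes at most 62.5 mm and 10.7 degrees, less where a joint would pass 70% of its speed; a pose out of reach is approached as far as the arm can. A call is refused whole if a number of a shift passes 6.25 or a number of a turn 10.7, either way. A call with a gripper value outside its range is refused whole. The fingers move at their own pace and stop on an object; "grip_force" is the grip in N (left out, the last holds). Time passes only in rows, so rows that do not move let the fingers close. It gives the time, the measured TCP pose, the force and the opening at its end, in the units of the state.
- manip.read_state(): the state, without advancing time (a new reading comes with each control period).
- camera(name): name is "scene" or "side" or "wrist"; returns (picture, depth): 420x560x3 uint8, red, green, blue; 420x560 float32, mm along the optical axis (not along the pixel's ray), 0 where there is no reading.
- calibration(name): a dict with "K" (3x3 intrinsics, pixels), "world_from_camera" (4x4, takes a point from camera to world coordinates). Camera axes: x right, y down, z forward; pixel columns grow to the right and rows downward; lengths in mm; the calibration is good to about 2 mm. A picture is of the moment at which its call begins: read the wrist's pose just before it. calibration takes no time and is no camera call; for the wrist camera it gives the pose at the moment of the call.
- order.sign_off(): hands the job in, once; it reports no verdict.
The state is a dict: "clock": time; "joints": joint angles; "qd": joint speeds; "effort": joint torques, N m; "eef_pos": TCP position; "eef_rot": TCP orientation; "wrist_force": force on the tool from outside, world axes, zero at the start; "moment": the same for the moment, N m; "finger_gap": finger opening in mm.
Only numpy, scipy, OpenCV 4.12 (cv2) and the standard library are available. Lean on these libraries where they do the work, as an engineer would, in place of code of your own. Each camera call takes 0.05 s, during which the arm holds its last target.

## Working session

There is one attempt and no reset: what is moved stays moved. The work goes in short steps, Python scripts to look and compute and a tool call to move; the robot and the scene stay as the last step left them, time stands still between calls to the robot, and variables do not carry over. Pictures are saved under pics/ and viewed, and the job is handed in when it is done.

Besides the shell and the picture viewer there is one more tool, called after ">>>" by a JSON object that holds its "op" and its "data". jog_arm: Moves the arm, as the interface text tells. Its arguments: {"type":"object","properties":{"turn":{"type":"array","items":{"type":"array","items":{"type":"number"}}},"dp":{"type":"array","items":{"type":"array","items":{"type":"number"}}},"gripper":{"type":"array","items":{"type":"number"}},"grip_force":{"type":"number"}},"required":["turn","dp","gripper"]}

```bash
ls; mkdir -p pics; python3 - <<'E'
from cell import manip,camera,calibration
import cv2,numpy as np
print(manip.read_state())
for n in ["scene","side","wrist"]:
    c=calibration(n);p,d=camera(n)
    cv2.imwrite(f"pics/{n}0.png",p[:,:,::-1]); np.savez(f"{n}0.npz",p=p,d=d,K=c["K"],T=c["world_from_camera"])
    print(n,np.round(c["K"],1).tolist(),np.round(c["world_from_camera"],3).tolist())
E
```

```text
pics
{'clock': 0.0, 'joints': array([-6.66023367e-02,  3.00480418e-01,  1.52159987e+00, -5.41671210e-05,
        1.32070228e+00, -6.65872505e-02]), 'qd': array([-0.00022381, -0.00128035, -0.00155462,  0.00023901,  0.00169711,
        0.00065071]), 'effort': array([-1.53750298e-03, -5.31805658e+01, -3.52735734e+01,  7.07558286e-02,
        2.43994006e-02, -4.79655944e-05]), 'eef_pos': array([ 5.49727211e+02, -2.58283595e-04,  2.04873274e+02]), 'eef_rot': array([3.11906884, 1.56960525, 3.11906719]), 'wrist_force': array([-0.52271636, -0.68264296,  0.45252813]), 'moment': array([-0.03484712,  0.03718962,  0.02539205]), 'finger_gap': 94.32542633119338}
scene [[468.4, 0.0, 289.6], [0.0, 468.4, 212.7], [0.0, 0.0, 1.0]] [[0.04, 0.705, -0.708, 1288.875], [0.999, -0.025, 0.031, -81.311], [0.004, -0.709, -0.705, 835.912], [0.0, 0.0, 0.0, 1.0]]
side [[467.1, 0.0, 274.0], [0.0, 467.1, 208.0], [0.0, 0.0, 1.0]] [[-0.958, -0.175, 0.226, 275.708], [-0.286, 0.557, -0.78, 945.457], [0.01, -0.812, -0.583, 838.901], [0.0, 0.0, 0.0, 1.0]]
wrist [[338.3, 0.0, 288.4], [0.0, 338.3, 213.4], [0.0, 0.0, 1.0]] [[1.0, -0.001, -0.002, 550.055], [-0.001, -0.967, -0.255, 72.623], [-0.001, 0.255, -0.967, 383.865], [0.0, 0.0, 0.0, 1.0]]
```

View pics/scene0.png

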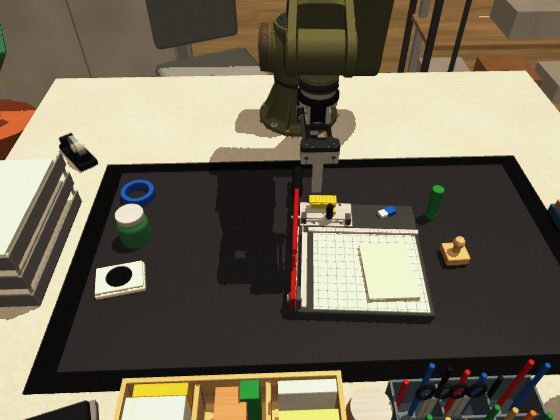

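View pics/side0.png

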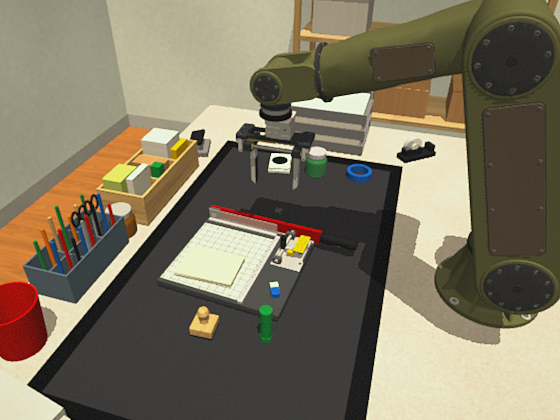

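View pics/wrist0.png

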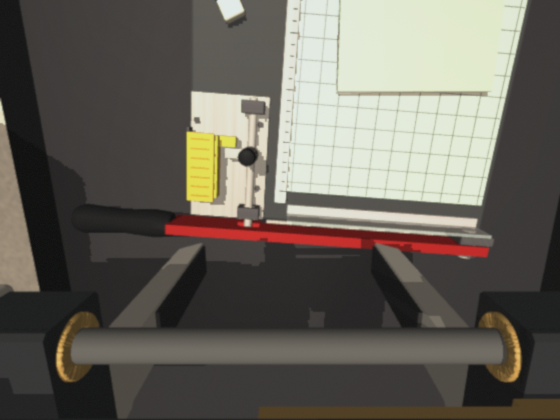

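Wrist view: the yellow plate spans cols 187–217, rows 132–202. The knob's top is at about (248,157), the bolt bar runs along col 250, and the red arm is at rows 215–255. Next I'll measure these in metric units.

```bash
cat > h.py <<'E'
import numpy as np,cv2
def pts(d,K,T,uv):
    uv=np.asarray(uv,float); z=d[uv[:,1].astype(int),uv[:,0].astype(int)]
    c=np.c_[(uv[:,0]-K[0,2])/K[0,0]*z,(uv[:,1]-K[1,2])/K[1,1]*z,z]
    return c@T[:3,:3].T+T[:3,3]
def ray(K,T,uv,h):
    v=np.array([(uv[0]-K[0,2])/K[0,0],(uv[1]-K[1,2])/K[1,1],1.])
    v=T[:3,:3]@v; o=T[:3,3]; return o+v*(h-o[2])/v[2]
E
python3 - <<'E'
from h import *
for n in ["wrist","scene","side"]:
    f=np.load(n+"0.npz");p,d,K,T=[f[k] for k in "pdKT"]
    hsv=cv2.cvtColor(p,cv2.COLOR_RGB2HSV)
    m=cv2.inRange(hsv,(22,150,110),(34,255,255))
    nn,l,s,c=cv2.connectedComponentsWithStats(m)
    for i in range(1,nn):
        if s[i,4]<40: continue
        ys,xs=np.where(l==i); P=pts(d,K,T,np.c_[xs,ys])
        print(n,s[i],c[i],np.median(P,0).round(1),np.percentile(P[:,2],[5,50,95]).round(1))
        top=P[abs(P[:,2]-np.percentile(P[:,2],80))<4]
        r=cv2.minAreaRect(top[:,:2].astype(np.float32)); print("  rect",np.round(r[0],1),np.round(r[1],1),round(r[2],2))
f=np.load("wrist0.npz");p,d,K,T=[f[k] for k in "pdKT"]
# crop enlarge
cv2.imwrite("pics/w0crop.png",cv2.resize(p[80:280,60:320,::-1],None,fx=3,fy=3,interpolation=cv2.INTER_CUBIC))
# high points near knob
vv,uu=np.mgrid[130:180,225:275]; P=pts(d,K,T,np.c_[uu.ravel(),vv.ravel()])
k=P[:,2]>72; print("knob",k.sum(),P[k].mean(0),P[k].min(0),P[k].max(0), np.median(P[k,2]))
for uv in [(248,157),(60,60),(400,100),(320,100),(250,110),(205,105),(202,165),(100,218),(120,222),(248,212),(250,130)]: print(uv,pts(d,K,T,[uv]).round(1))
# red arm line
hsv=cv2.cvtColor(p,cv2.COLOR_RGB2HSV); m=cv2.inRange(hsv,(0,150,100),(8,255,255))|cv2.inRange(hsv,(172,150,100),(180,255,255))
ys,xs=np.where(m>0);P=pts(d,K,T,np.c_[xs,ys]);print("red z",np.percentile(P[:,2],[5,50,95]));P=P[abs(P[:,2]-np.median(P[:,2]))<6]
print(cv2.minAreaRect(P[:,:2].astype(np.float32)),cv2.fitLine(P[:,:2].astype(np.float32),cv2.DIST_HUBER,0,.01,.01).ravel())
E
```

```text
wrist [ 187  131   49   71 2222] [203.55265527 164.57740774] [468.1  36.3  60.6] [48.3 60.6 61.9]
  rect [466.4  32.7] [65.4 28.1] 85.47
scene [309 195  28  11 265] [322.48679245 199.34716981] [468.1  33.9  60.5] [55.5 60.5 63.6]
  rect [466.1  33.8] [65.5 31.2] 88.38
scene [132 382  57  15 704] [159.98153409 389.30255682] [ 954.5 -269.4  118. ] [115.7 118.  120. ]
  rect [ 954.3 -269.3] [85.9 21.4] 89.62
side [170 138  18  22 207] [178.35748792 148.04347826] [ 949.5 -255.5  110.1] [ 89.9 110.1 122. ]
  rect [ 955.1 -264.4] [21.6 86.2] 1.29
side [287 235  24  21 222] [299.46846847 244.97747748] [467.4  42.   62.4] [39.8 62.4 65.4]
  rect [465.7  35.4] [68.7 25.5] 85.24
knob 264 [512.88552705  45.1596148   85.22768747] [504.87359461  36.55905175  72.73421704] [550.0546216   72.62273998 383.8651055 ] 82.22860817577987
(248, 157) [[514.1  44.9  83.9]]
(60, 60) [[311.4 137.9   2.2]]
(400, 100) [[660.7  95.9  29.2]]
(320, 100) [[581.   96.   30.2]]
(250, 110) [[513.3  85.8  49.8]]
(205, 105) [[466.7  91.3  31.6]]
(202, 165) [[467.4  35.4  61. ]]
(100, 218) [[359.8 -18.3  55.9]]
(120, 222) [[378.9 -22.8  55. ]]
(248, 212) [[508.2 -13.8  49.6]]
(250, 130) [[512.2  67.4  45.2]]
red z [55.58091993 60.61386238 61.8622205 ]
((587.8900146484375, -40.7889518737793), (11.891761779785156, 329.1637878417969), 85.76846313476562) [ 9.971505e-01 -7.543809e-02  5.850186e+02 -3.968150e+01]
```

View pics/w0crop.png

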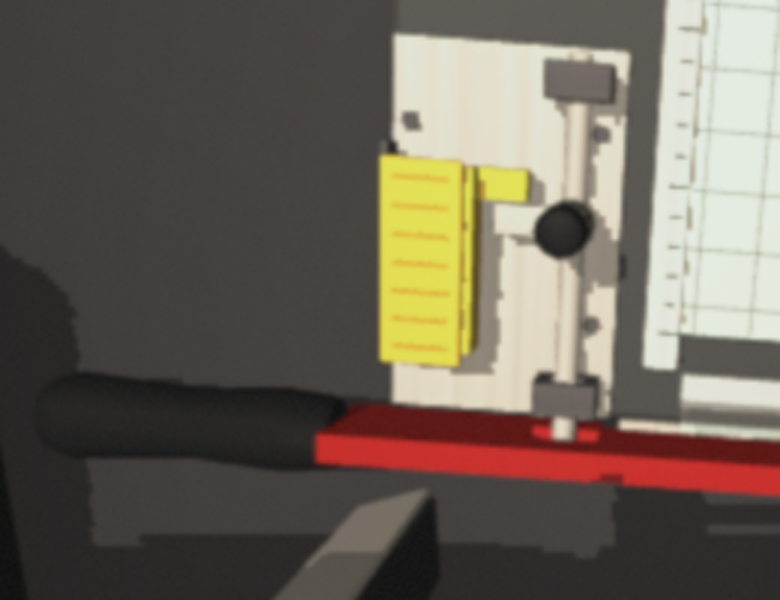

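```bash
python3 - <<'E'
from h import *
from scipy.spatial.transform import Rotation as Ro
from cell import manip
f=np.load("wrist0.npz");K,T=f["K"],f["T"]
g=lambda x,y:(x/3+60-1/3,y/3+80-1/3)
kn=ray(K,T,g(562,229),82.4);print("knob",kn)
c=[ray(K,T,g(*q),60.4) for q in [(380,155),(462,160),(460,367),(380,361)]]
print(np.round(c,1),np.mean(c,0))
s=manip.read_state();R=Ro.from_euler("xyz",s["eef_rot"]).as_matrix();print(R.round(3))
a=np.deg2rad(-4.35);X=np.array([np.cos(a),np.sin(a)]);Y=np.array([-X[1],X[0]])
pl=np.mean(c,0)[:2]
o=(kn[:2]+135*X+60*Y + pl+181*X+74*Y)/2
print("diff",kn[:2]+135*X+60*Y-(pl+181*X+74*Y),"origin",o)
t=o-158*X-80*Y;print("TCP start target",t, "end",o-158*X-52*Y)
E
```

```text
knob [513.07337366  45.6812015   82.4       ]
[[454.7  66.5  60.4]
 [480.   64.9  60.4]
 [475.6  -0.9  60.4]
 [449.6   1.2  60.4]] [464.97256173  32.92921576  60.4       ]
[[-0.001  0.     1.   ]
 [ 0.     1.    -0.   ]
 [-1.     0.    -0.001]]
diff [1.1714384  2.28136491] origin [651.64969738  94.12807603]
TCP start target [488.03693191  26.34265744] end [490.16070129  54.26199847]
```

>>> {"op": "jog_arm", "data": {"turn": [[4.35,0,0],[0,0,0],[0,0,0],[0,0,0],[0,0,0],[0,0,0]], "dp": [[2,0.6,-1.5],[2.4,0.5,-1.6],[2.4,0.5,-1.6],[2.4,0.5,-1.5],[0,0,0],[0,0,0]], "gripper": [0.63,0.63,0.63,0.63,0.63,0.63]}}

```text
clock: 0.9
eef_pos: [487.8, 25.0, 110.9]
eef_rot: [-2.972, 1.57, -3.051]
wrist_force: [0.4, -0.8, 0.6]
finger_gap: 37.7
```

```bash
cat > look.py <<'E'
import sys
from h import *
from cell import manip,camera,calibration
n=sys.argv[1]; s=manip.read_state(); print({k:np.round(s[k],3) for k in ["clock","eef_pos","eef_rot","wrist_force","finger_gap"]})
for c in sys.argv[2:]:
    q=calibration(c);p,d=camera(c);np.savez(c+n+".npz",p=p,d=d,K=q["K"],T=q["world_from_camera"]);cv2.imwrite(f"pics/{c}{n}.png",p[:,:,::-1])
E
python3 look.py 1 wrist scene side
```

```text
{'clock': np.float64(0.9), 'eef_pos': array([487.754,  24.992, 110.88 ]), 'eef_rot': array([-2.972,  1.57 , -3.051]), 'wrist_force': array([ 0.404, -0.757,  0.621]), 'finger_gap': np.float64(37.683)}
```

View pics/wrist1.png

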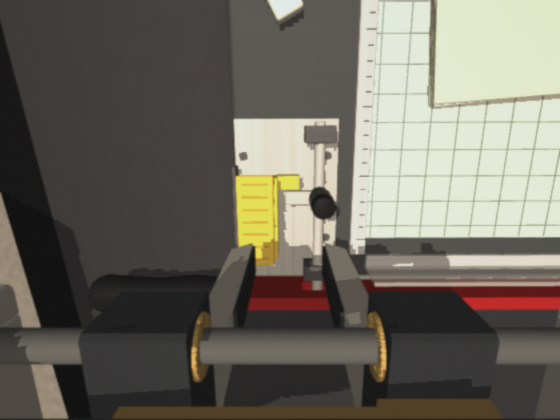

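```bash
python3 - <<'E'
import cv2
a=cv2.imread("pics/scene1.png")[140:260,250:400];b=cv2.imread("pics/side1.png")[180:300,230:380]
cv2.imwrite("pics/ss1.png",cv2.resize(cv2.hconcat([a,b]),None,fx=2.6,fy=2.6,interpolation=cv2.INTER_CUBIC))
E
```

```text
(no output)
```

View pics/ss1.png

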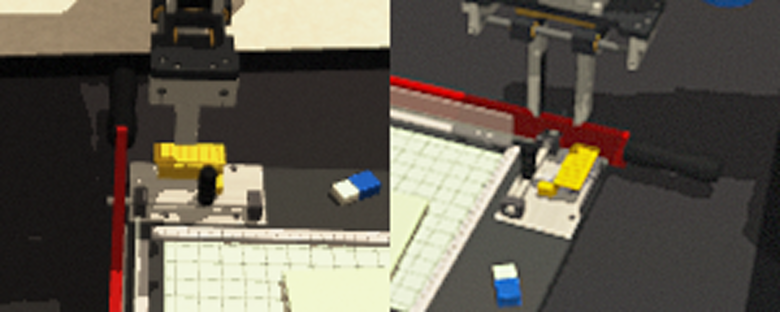

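```bash
cat > rel.py <<'E'
import sys
from h import *
from scipy.spatial.transform import Rotation as Ro
n=sys.argv[1]; f=np.load("wrist"+n+".npz");p,d,K,T=[f[k] for k in "pdKT"]
eef=np.array(eval(sys.argv[2]));R=Ro.from_euler("xyz",eval(sys.argv[3])).as_matrix()
hsv=cv2.cvtColor(p,cv2.COLOR_RGB2HSV)
tool=lambda P:((P-eef)@R)
m=cv2.inRange(hsv,(22,150,110),(34,255,255))
ys,xs=np.where(m>0);P=pts(d,K,T,np.c_[xs,ys]);k=P[:,2]>58.5
q=tool(P[k]);print("plate tool y,z range",np.percentile(q,[1,99],axis=0).round(1).tolist(),"ctr",(np.percentile(q,1,axis=0)+np.percentile(q,99,axis=0))/2)
vv,uu=np.mgrid[100:300,150:450];P=pts(d,K,T,np.c_[uu.ravel(),vv.ravel()])
k=(P[:,2]>78)&(P[:,2]<88);q=tool(P[k]);k2=np.abs(q[:,1]-20)<25;q=q[k2];print("knob n",len(q),np.percentile(q,[2,98],axis=0).round(1).tolist(),q.mean(0),"world",P[k][k2].mean(0))
E
python3 rel.py 1 "[487.75,24.99,110.88]" "[-2.972,1.57,-3.051]"
```

```text
plate tool y,z range [[48.3, -18.0, -35.9], [51.9, 38.6, -10.6]] ctr [ 50.05878119  10.30075994 -23.23195983]
knob n 465 [[27.1, 14.9, 15.6], [31.8, 28.5, 29.0]] [28.74006385 21.98738518 22.16391845] world [511.55718843  45.15760913  82.11959355]
```

Wrist view 1: the plate is at cols 237–275, rows 177–262, and the knob's top is at (322,205). The fingertips end near row 245, lined up with plate and knob. Finger B's edge should be about 6 mm to the right of the knob. I'll lower next to it, still above the plate.

>>> {"op": "jog_arm", "data": {"turn": [[0,0,0],[0,0,0],[0,0,0],[0,0,0]], "dp": [[1.5,0,0],[1.5,0,0],[1.3,0,0],[0,0,0]], "gripper": [0.66,0.66,0.66,0.66]}}

```text
clock: 1.55
eef_pos: [487.8, 24.7, 64.4]
eef_rot: [-3.032, 1.57, -3.111]
wrist_force: [0.1, -0.2, -0.1]
finger_gap: 32.1
```

```bash
python3 look.py 2 wrist scene side; python3 - <<'E'
import cv2
a=cv2.imread("pics/scene2.png")[140:260,250:400];b=cv2.imread("pics/side2.png")[180:300,230:380]
cv2.imwrite("pics/ss2.png",cv2.resize(cv2.hconcat([a,b]),None,fx=2.6,fy=2.6,interpolation=cv2.INTER_CUBIC))
E
```

```text
{'clock': np.float64(1.55), 'eef_pos': array([487.761,  24.717,  64.401]), 'eef_rot': array([-3.032,  1.57 , -3.111]), 'wrist_force': array([ 0.076, -0.21 , -0.139]), 'finger_gap': np.float64(32.099)}
```

View pics/ss2.png

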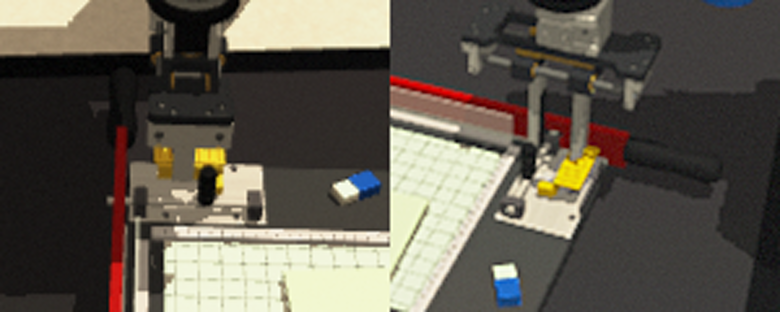

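View pics/wrist2.png

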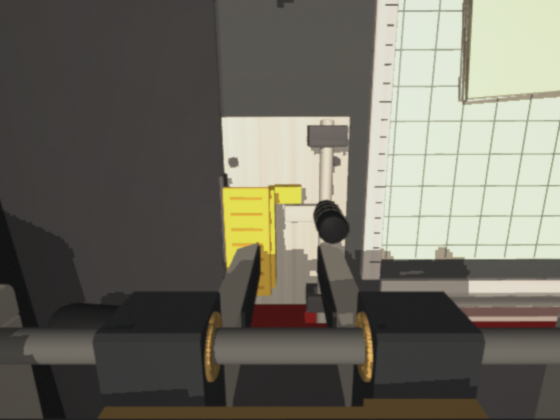

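The views show finger A over the right-middle of the plate and finger B just to the right of the knob at (332,225), with a gap. Now I'll press.

>>> {"op": "jog_arm", "data": {"turn": [[0,0,0],[0,0,0],[0,0,0]], "dp": [[0.4,0,0],[0.3,0,0],[0,0,0]], "gripper": [0.66,0.66,0.66]}}

```text
clock: 2.08
eef_pos: [489.0, 24.7, 59.5]
eef_rot: [0.025, 1.568, -0.054]
wrist_force: [-1.7, -0.3, 3.3]
finger_gap: 31.8
```

>>> {"op": "jog_arm", "data": {"turn": [[0,0,0],[0,0,0],[0,0,0]], "dp": [[0.35,0,0],[0.35,0,0],[0.05,0,0]], "gripper": [0.66,0.66,0.66]}}

```text
clock: 2.45
eef_pos: [489.2, 24.8, 52.9]
eef_rot: [0.033, 1.567, -0.046]
wrist_force: [-7.6, -0.4, 18.5]
finger_gap: 32.5
```

At the stop (18 N). I'll ease up slightly and hold.

>>> {"op": "jog_arm", "data": {"turn": [[0,0,0],[0,0,0],[0,0,0]], "dp": [[-0.05,0,0],[0,0,0],[0,0,0]], "gripper": [0.66,0.66,0.66]}}

```text
clock: 2.82
eef_pos: [489.1, 24.7, 53.9]
eef_rot: [0.004, 1.567, -0.075]
wrist_force: [-2.7, -0.8, 6.4]
finger_gap: 32.2
```

```bash
python3 look.py 3 wrist; python3 - <<'E'
import cv2
a=cv2.imread("pics/wrist3.png")[100:320,180:400]
cv2.imwrite("pics/w3c.png",cv2.resize(a,None,fx=2.6,fy=2.6,interpolation=cv2.INTER_CUBIC))
E
```

```text
{'clock': np.float64(2.825), 'eef_pos': array([489.13 ,  24.747,  53.923]), 'eef_rot': array([ 0.004,  1.567, -0.075]), 'wrist_force': array([-2.661, -0.839,  6.374]), 'finger_gap': np.float64(32.161)}
```

View pics/w3c.png

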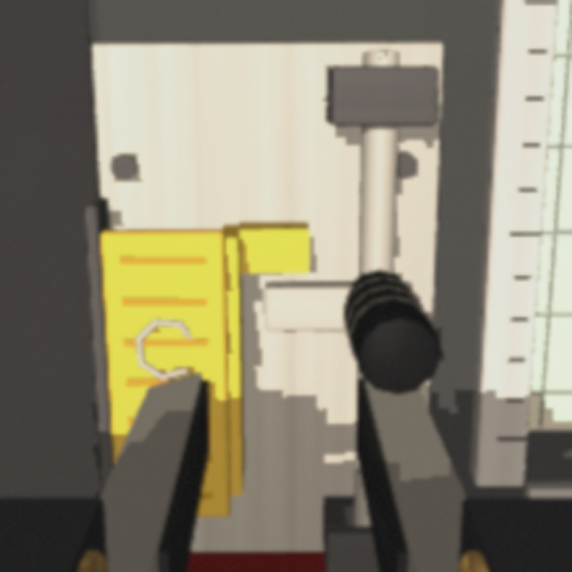

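The catch is down (6.4 N, about 7 mm), and the knob is still 4–6 mm ahead of finger B. Now I'll push left in stages, watching z and force.

>>> {"op": "jog_arm", "data": {"turn": [[0,0,0],[0,0,0],[0,0,0],[0,0,0]], "dp": [[0.02,0.3,0],[0,0.3,0],[0,0.3,0],[0,0.3,0]], "gripper": [0.66,0.66,0.66,0.66]}}

```text
clock: 3.38
eef_pos: [491.2, 34.6, 54.4]
eef_rot: [-0.564, 1.563, -0.642]
wrist_force: [-1.3, -6.3, 4.5]
finger_gap: 31.9
```

z crept up to 54.4 with −6.3 N sideways, so the lug may be against the tooth. I'll press a bit deeper before pushing further.

>>> {"op": "jog_arm", "data": {"turn": [[0,0,0],[0,0,0],[0,0,0]], "dp": [[0.1,-0.1,0],[0.08,0,0],[0,0,0]], "gripper": [0.66,0.66,0.66]}}

```text
clock: 3.75
eef_pos: [491.5, 34.0, 53.3]
eef_rot: [-0.415, 1.563, -0.493]
wrist_force: [-3.7, -1.0, 5.4]
finger_gap: 32.1
```

```bash
python3 look.py 4 wrist side; python3 - <<'E'
import cv2
a=cv2.imread("pics/wrist4.png")[100:320,180:400]
b=cv2.resize(cv2.imread("pics/side4.png")[205:285,250:330],(220,220))
cv2.imwrite("pics/w4c.png",cv2.resize(cv2.hconcat([a,b]),None,fx=1.8,fy=1.8,interpolation=cv2.INTER_CUBIC))
E
```

```text
{'clock': np.float64(3.75), 'eef_pos': array([491.453,  34.025,  53.332]), 'eef_rot': array([-0.415,  1.563, -0.493]), 'wrist_force': array([-3.672, -0.994,  5.431]), 'finger_gap': np.float64(32.089)}
```

View pics/w4c.png

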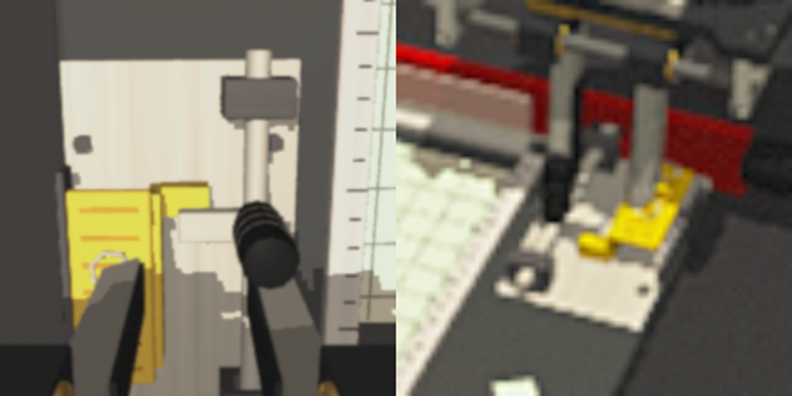

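The lug-to-staple distance shrank from about 61 to about 50 px, so the bolt has moved about 4–5 mm and is passing the tooth. I'll continue with a slight downward bias.

>>> {"op": "jog_arm", "data": {"turn": [[0,0,0],[0,0,0],[0,0,0],[0,0,0]], "dp": [[0.06,0.3,-0.03],[0.05,0.3,-0.03],[0.05,0.3,-0.03],[0.05,0.2,-0.03]], "gripper": [0.66,0.66,0.66,0.66]}}

```text
clock: 4.35
eef_pos: [493.0, 41.3, 53.3]
eef_rot: [-0.673, 1.555, -0.751]
wrist_force: [-3.5, -10.0, 10.5]
finger_gap: 31.8
```

>>> {"op": "jog_arm", "data": {"turn": [[0,0.3,0.3],[0,0.3,0.3],[0,0,0],[0,0,0]], "dp": [[0.05,0.25,-0.08],[0.05,0.25,-0.08],[0.04,0.25,-0.05],[0.04,0.25,-0.03]], "gripper": [0.66,0.66,0.66,0.66]}}

```text
clock: 4.85
eef_pos: [493.6, 48.2, 53.2]
eef_rot: [-0.518, 1.562, -0.595]
wrist_force: [-2.3, -7.7, 8.2]
finger_gap: 32.0
```

```bash
python3 look.py 5 wrist side; python3 - <<'E'
import cv2
a=cv2.imread("pics/wrist5.png")[100:320,180:400]
b=cv2.resize(cv2.imread("pics/side5.png")[205:285,250:330],(220,220))
cv2.imwrite("pics/w5c.png",cv2.resize(cv2.hconcat([a,b]),None,fx=1.8,fy=1.8,interpolation=cv2.INTER_CUBIC))
E
```

```text
{'clock': np.float64(4.85), 'eef_pos': array([493.639,  48.227,  53.239]), 'eef_rot': array([-0.518,  1.562, -0.595]), 'wrist_force': array([-2.288, -7.734,  8.18 ]), 'finger_gap': np.float64(32.019)}
```

View pics/w5c.png

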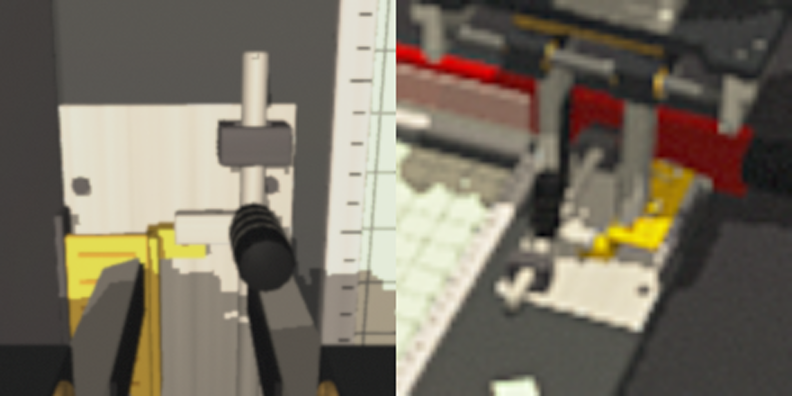

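The bolt is about 19 mm out: the lug's front edge at (178,212) now covers the tooth's far end. On to the end stop.

>>> {"op": "jog_arm", "data": {"turn": [[0,0.2,0.2],[0,0,0],[0,0,0],[0,0,0]], "dp": [[0.04,0.25,-0.08],[0.04,0.25,-0.06],[0.04,0.25,-0.03],[0.04,0.25,-0.03]], "gripper": [0.66,0.66,0.66,0.66]}}

```text
clock: 5.45
eef_pos: [494.1, 53.0, 53.2]
eef_rot: [-0.858, 1.558, -0.934]
wrist_force: [-6.9, -28.2, 13.3]
finger_gap: 32.0
```

−28 N sideways means the end stop. I'll hold briefly, with the catch still down, and check.

>>> {"op": "jog_arm", "data": {"turn": [[0,0,0],[0,0,0]], "dp": [[0.03,0,0],[0.02,0,0]], "gripper": [0.66,0.66]}}

```text
clock: 5.7
eef_pos: [494.2, 52.3, 53.3]
eef_rot: [-0.863, 1.557, -0.941]
wrist_force: [-3.0, 3.2, 6.5]
finger_gap: 31.7
```

```bash
python3 look.py 6 wrist side; python3 - <<'E'
import cv2
a=cv2.imread("pics/wrist6.png")[100:320,180:400]
b=cv2.resize(cv2.imread("pics/side6.png")[205:285,250:330],(220,220))
cv2.imwrite("pics/w6c.png",cv2.resize(cv2.hconcat([a,b]),None,fx=1.8,fy=1.8,interpolation=cv2.INTER_CUBIC))
E
```

```text
{'clock': np.float64(5.7), 'eef_pos': array([494.18 ,  52.267,  53.263]), 'eef_rot': array([-0.863,  1.557, -0.941]), 'wrist_force': array([-3.05 ,  3.194,  6.529]), 'finger_gap': np.float64(31.729)}
```

View pics/w6c.png

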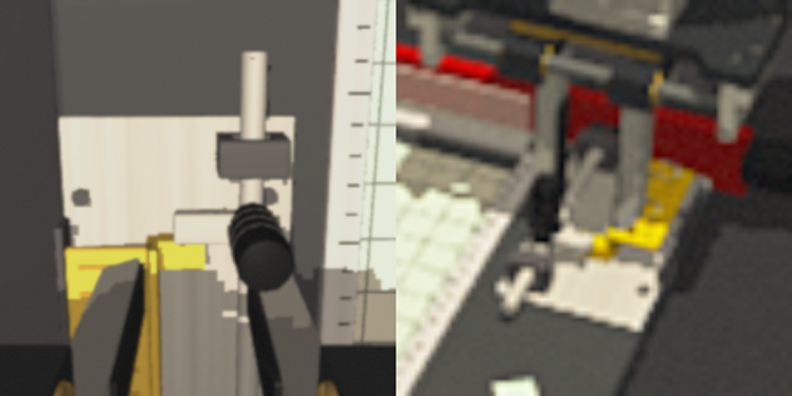

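The lug is now past the tooth (lug bottom and tooth top both at row ~240). Shift is about 42 px, or about 23.6 mm. I'll push once more to confirm the stop, then back off sideways and lift.

>>> {"op": "jog_arm", "data": {"turn": [[0,0,0],[0,0,0],[0,0,0]], "dp": [[0.04,0.2,0],[0.03,0.1,0],[0.03,0,0]], "gripper": [0.66,0.66,0.66]}}

```text
clock: 6.18
eef_pos: [494.2, 52.2, 53.3]
eef_rot: [-1.065, 1.553, -1.143]
wrist_force: [-2.7, 1.3, 7.4]
finger_gap: 31.8
```

>>> {"op": "jog_arm", "data": {"turn": [[0,0,0],[0,0,0],[0,0,0]], "dp": [[0.02,-0.25,0],[0.02,-0.2,0],[0,0,0]], "gripper": [0.66,0.66,0.66]}}

```text
clock: 6.55
eef_pos: [494.8, 48.8, 53.7]
eef_rot: [-0.855, 1.554, -0.935]
wrist_force: [-3.6, -1.4, 5.8]
finger_gap: 31.9
```

Backed off the knob by ~3.5 mm; now lifting straight up.

>>> {"op": "jog_arm", "data": {"turn": [[0,0,0],[0,0,0],[0,0,0],[0,0,0],[0,0,0],[0,0,0]], "dp": [[-0.4,0,0],[-1,0,0],[-2,0,0],[-3,0,0],[-3,0,0],[0,0,0]], "gripper": [0.66,0.66,0.66,0.66,0.66,0.66]}}

```text
clock: 7.3
eef_pos: [493.9, 50.2, 151.2]
eef_rot: [-0.818, 1.554, -0.897]
wrist_force: [0.3, 0.2, -0.2]
finger_gap: 31.5
```

>>> {"op": "jog_arm", "data": {"turn": [[0,0,0],[0,0,0],[0,0,0],[0,0,0]], "dp": [[-2,-2,0],[-2,-2,0],[0,-2,0],[0,0,0]], "gripper": [0.66,0.66,0.66,0.66]}}

```text
clock: 7.8
eef_pos: [487.3, -10.3, 189.4]
eef_rot: [-1.056, 1.556, -1.135]
wrist_force: [-0.1, 0.7, -0.5]
finger_gap: 32.3
```

```bash
python3 look.py 7 wrist side scene; python3 - <<'E'
from h import *
f=np.load("wrist7.npz");p,d,K,T=[f[k] for k in "pdKT"]
hsv=cv2.cvtColor(p,cv2.COLOR_RGB2HSV)
ys,xs=np.where(cv2.inRange(hsv,(22,150,110),(34,255,255))>0);P=pts(d,K,T,np.c_[xs,ys])
print("plate z pct",np.percentile(P[:,2],[10,30,50,70,90]))
vv,uu=np.mgrid[0:420,0:560];P=pts(d,K,T,np.c_[uu.ravel(),vv.ravel()])
k=(P[:,2]>78)&(P[:,2]<88)&(abs(P[:,0]-514)<15)&(P[:,1]>25)&(P[:,1]<90);print("knob",k.sum(),P[k].mean(0))
for n in ["scene","side"]:
    a=np.load(n+"0.npz")["p"].astype(int);b=np.load(n+"7.npz")["p"].astype(int)
    cv2.imwrite(f"pics/diff{n}.png",np.hstack([b[:,:,::-1][100:400,100:500],np.repeat(abs(a-b).max(2)[100:400,100:500,None],3,2)]).astype(np.uint8))
E
```

```text
{'clock': np.float64(7.8), 'eef_pos': array([487.322, -10.293, 189.402]), 'eef_rot': array([-1.056,  1.556, -1.135]), 'wrist_force': array([-0.113,  0.716, -0.52 ]), 'finger_gap': np.float64(32.255)}
plate z pct [57.36680848 60.16023549 60.62597578 61.02359984 61.66006915]
knob 298 [513.42495887  67.15235577  82.17274931]
```

View pics/wrist7.png

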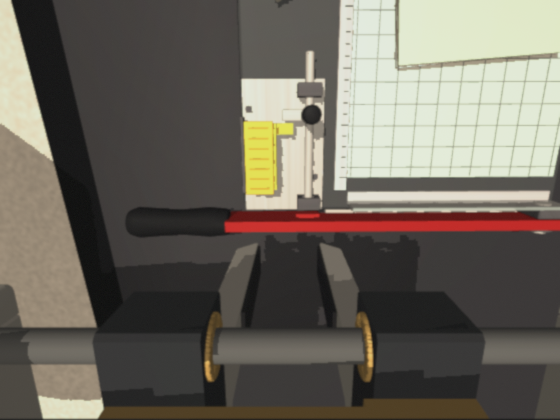

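View pics/diffscene.png

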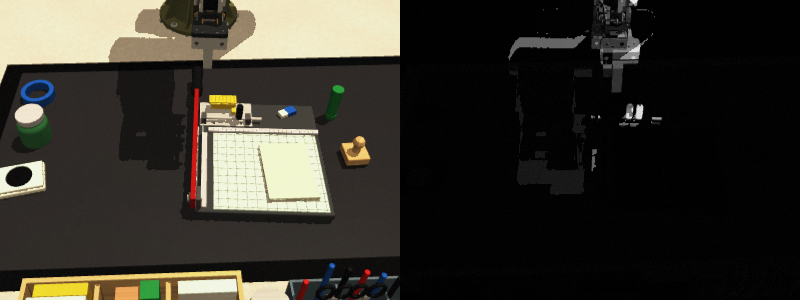

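The plate is back up at z ≈ 60.6 (60.6 at the start). The knob moved about 22–23 mm, with the lug past the tooth. The image difference shows only the knob, bolt, arm and shadows changed. Handing in.

```bash
python3 -c "
from cell import order
print(order.sign_off())"
```

```text
the job is handed in; nothing more can be done
None
```

The bolt is drawn and the catch has sprung back up to hold it. I handed the job in at about 8 s of the 42 s. `order.sign_off()` gives no verdict, so this rests on my own checks.

- **How it went:** One finger pressed the catch to its stop. The other pushed the knob left to the end stop, where the side force rose to 28 N. Then I backed off the knob and lifted clear.
- **Catch:** The plate is back at its starting height of about 60.6 mm, with the lug past the tooth.
- **Bolt:** The two measurements differ slightly. The knob's position gave about 22–22.5 mm of travel, while the lug's shift in the image gave about 23.6 mm. Camera calibration is only good to about 2 mm, so the exact figure is uncertain. By your description the catch cannot come up between about 2 and 22 mm, so the bolt should be at 22 mm or more.
- **Part-way scare:** Early in the push the finger rose about 0.5 mm and met 6 N sideways. I pressed deeper, and the bolt went on past the tooth.
- **Rest of the scene:** In the before-and-after scene view only the bolt, knob, robot and shadows had changed. The loose things showed no movement and the blade arm stayed down. The robot is clear, with wrist force near zero.

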